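Cheese fork held ready in the fondue pot

ROBOT

A 6-joint arm with a two-finger parallel gripper is mounted at the origin on the work surface. World frame = base frame: x ahead of the robot, y to its left, z up, the work surface at z = 0. Lengths are in mm, angles in rad, forces in N, time in s.
With the tool pointing down it reaches from about 325 to 900 mm from the base axis. Payload 3.5 kg.
Tool frame: the origin (TCP) lies on the centre line of the jaws, within the pads' length; the fingertips stand 14 mm ahead of it and the grasp point (between the pads) lies 5 mm behind it; z points along the fingers, y is the line along which they close (so a half turn about z gives the same grasp; the last joint's range is limited). The gripper opens to 85 mm and grips with 20 to 120 N. Pads are 22 mm wide; open, the fingers measure 114 mm over their backs; the gripper's body (76 mm by 85 mm) begins 54 mm behind the grasp point. The pads swing forward as they close: fully open they stand 13 mm farther back than shut.
Start: joints at [1.1, 0.276, -0.026, 1.268, 0, 1.467], TCP at [224.733, 583.195, 245.313] pointing down, gripper open.
Joint ranges: [-3.12, 3.12], [-0.85, 1.88], [-1.08, 1.24], [-1.95, 2.15], [-1.57, 1.53], [-3.14, 3.14]. Speed limits (rad/s): [2.57, 2.57, 3.14, 3.14, 3.14, 3.14].

INTERFACE

Orientations are given as a unit quaternion [x, y, z, w].
In Python, from station import arm gives the robot as it stands.
- The arm moves only by the shell command python3 -m handwheel 'ROWS' [FORCE]. ROWS is JSON, a list of rows, each a list of 3 entries, a list of its own where there are three numbers: the shift along the tool's x, y, z in mm, then the turn, a rotation vector about the tool's x, y, z in degrees, then the opening, from -1 (shut) to 1 (fully open). A call has 1 to 12 rows; each row shifts and turns the commanded pose from where the row before left it, along the tool's axes as they then stand; what a row does not reach is not made up. A row lasts 1/8 s, in which the tool goes at most 62.5 mm and 10.7 degrees, less where a joint would pass 70% of its speed; a pose out of reach is approached as far as the arm can. A call with a gripper value outside its range is refused whole. The fingers move at their own pace and stop on an object; FORCE is the grip in N (left out, the last holds). Time passes only in rows, so rows that do not move let the fingers close. It gives the time, the measured TCP pose, the force, the opening and the grip force at its end, in the units of the state.
- arm.state(): the state, without advancing time (a new reading comes with each control period).
- arm.get_image(name): name is "side" or "top" or "wrist"; returns a dict with "frame" (480x640x3 uint8, red, green, blue), "fx", "fy", "cx", "cy" (pixels), "T" (4x4, takes a point from camera to world coordinates); the wrist camera has in their place "mount" (4x4, takes a point from camera to tool coordinates, whose origin is the TCP and whose axes are the flange's). Camera axes: x right, y down, z forward; pixel columns grow to the right and rows downward; lengths in mm; the calibration is good to about 2 mm. A picture is of the moment at which its call begins: read the wrist's pose just before it. There is no depth.
- arm.job_done(): hands the job in; it is judged then, once.
The state is a dict: "time_s": time; "q": joint angles; "qd": joint speeds; "effort": joint torques, N m; "position": TCP position; "tool_rot": TCP orientation; "wrist_force": force on the tool from outside, world axes, zero at the start; "ft_torque": the same for the moment, N m; "width": finger opening in mm; "finger_force": force on a finger pad.
Only numpy, scipy, OpenCV 4.12 (cv2) and the standard library are available. Lean on these libraries where they do the work, as an engineer would, in place of code of your own. Each camera call takes 0.05 s, during which the arm holds its last target. There are 200 camera calls.

TASK

The cheese is about to go into the fondue pot: draw the cheese fork (the one with the thick wooden handle) up out of the round wooden holder, turn it to a slant about half way between upright and level, and hold it with its prongs well down inside the pot near the middle, ready to stir. Never let the fork touch the pot, so the lining is not scratched, and leave the pot, the two slim forks and the ramekins where they stand. Finish while still holding the fork there, still and clear of everything; do not put it down or let go.

Things in the scene. Friction and masses are not known exactly. Their poses are not given: they have to be found in the camera images.
- fork_grip (a point): centre of the cheese fork's handle, 174 mm above its prong tips. Handle: round beech wood, 15 mm thick, 82 mm long, top 41 mm above this point. Below it a steel collar 23 mm across, 3 mm thick, underside 130 mm above the tips, rests on the holder's top so that the fork hangs upright in a hole. z runs up the handle, y along the row of prongs. Fork: 215 mm long, about 45 g
- fork_tip (a point): tips of the cheese fork's three prongs, on its axis, 174 mm below fork_grip; same axes. The prongs are a flat row 12 mm wide, 44 mm long; above them a shaft 4.6 mm thick, then a ferrule 12 mm thick and 12 mm long just under the collar
- meat_fork1_tip (a point): prong tips of a slim all-steel meat fork, hanging in another hole of the same holder; its round handle is 8 mm thick and ends 210 mm above this point
- meat_fork2_tip (a point): prong tips of the second slim meat fork, same sizes
- holder_top (a point): centre of the top face of the round wooden holder, 145 mm above the ledge: a disc 120 mm across, 16 mm thick, on a post and foot, fixed. It has six through holes 17 mm wide on a circle of 40 mm radius about this point. Three forks hang in every second hole, 69 mm apart; which fork is in which of the three changes. z up
- pot_rim (a point): centre of the mouth of the black cast-iron pot, in the plane of its rim, 155 mm above the ledge. Pot: loose, 1.9 kg, 198 mm across, 75 mm high, wall 5 mm, on a steel stand 80 mm high. The mouth is 182 mm wide inside, still 174 mm 45 mm below. x points along its one bar handle, which reaches 195 mm from the axis just below rim height, roughly away from the robot. z up
- pot_floor (a point): centre of the pot's inner floor, 68 mm straight below pot_rim; the flat of the floor is about 150 mm wide. Same axes
- pot: the fondue pot; the origin is the centre of its underside, 75 mm below its rim
- dispenser: push dispenser of hard plastic, fixed to the ledge: foot 110 x 85 mm, 234 mm high; the origin is the centre of its underside. The ramekins stand beside it
- ramekin1: glass ramekin, 80 mm across at the rim, 46 mm high, loose; the origin is the centre of its underside
- ramekin2: the second glass ramekin, same size

How it is judged (in metres and radians):
On the way:
1. the cheese fork is drawn fully up out of the holder and held in the fingers (height (world z) of fork_tip above 0.148 m and contact force between fork and the fingers above 1 N), for 0.1 s.
At the end, for the whole second after the job is handed in: The cheese fork is held still in the fingers and touches nothing else, its handle slanting 29 to 63 degrees from upright, the prong tips within 45 mm of the pot's axis, at least 15 mm below the rim and at least 4 mm above the inner floor; the pot is within 15 mm of where it stood (contact force between fork and the fingers above 1 N and contact force between fork and pot below 0.1 N and angle between fork_tip's own z axis and vertical between 0.5 and 1.1 rad and horizontal distance between fork_tip and pot_rim below 0.045 m and z of fork_tip in the frame of pot_rim below -0.015 m and z of fork_tip in the frame of pot_floor above 0.004 m and linear speed of fork below 0.03 m/s and distance of pot from where it was at the start of the episode below 0.015 m); the arm keeps its last pose, push and grip.
It fails at once if the fork touches the pot (contact force between fork and pot above 1 N).
It fails at once if the pot is pushed out of place (distance of pot from where it was at the start of the episode above 0.015 m).
It fails at once if a slim meat fork is drawn out or knocked (distance of any of meat_fork1_tip, meat_fork2_tip from where it was at the start of the episode above 0.03 m).
It fails at once if a ramekin is displaced (distance of any of ramekin1, ramekin2 from where it was at the start of the episode above 0.03 m).
It also fails if it takes over 38 s, if anything falls off the work surface, if the arm or the gripper's body presses on something with over 40 N, if the wrist force passes 120 N, or if a joint passes its speed limit or range.

## Working session

There is one attempt and no reset: what is moved stays moved. The work goes in short steps, Python scripts to look and compute and a shell command to move; the robot and the scene stay as the last step left them, time stands still between calls to the robot, and variables do not carry over. Pictures are saved under pics/ and viewed, at most 10 in all, crops included, and the job is handed in when it is done.

```bash
ls; mkdir -p pics; cat > snap.py <<'E'
import sys,json,cv2,numpy as np
from station import arm
for n in sys.argv[2:]:
    s=arm.state(); im=arm.get_image(n)
    cv2.imwrite(f'pics/{sys.argv[1]}_{n}.png',im['frame'][:,:,::-1])
    d={k:(v.tolist() if hasattr(v,'tolist') else v) for k,v in im.items() if k!='frame'}
    d['pos']=list(s['position']);d['rot']=list(s['tool_rot'])
    json.dump(d,open(f'pics/{sys.argv[1]}_{n}.json','w')); print(n,d)
E
python3 snap.py a side top wrist; python3 -c "
from station import arm;print(arm.state())"
```

```text
pics
side {'fx': 500.23517577348525, 'fy': 500.23517577348525, 'cx': 320.05230204224796, 'cy': 239.7689972870026, 'T': [[0.974936154901707, -0.16457311055300394, 0.14971701689648967, 356.56080485161345], [-0.2224411568834137, -0.7076926949983326, 0.6705900246576632, -508.0314267379234], [-0.004407447089139595, -0.6870856865987718, -0.7265630280170131, 882.3595604349179], [0.0, 0.0, 0.0, 1.0]], 'pos': [np.float64(224.37811090344724), np.float64(582.5104415102089), np.float64(244.14547054042671)], 'rot': [np.float64(0.18284587562787066), np.float64(0.9831409384294791), np.float64(-0.001087090017510708), np.float64(-0.00031493677807671025)]}
top {'fx': 535.6794463421845, 'fy': 535.6794463421845, 'cx': 313.9909443195036, 'cy': 239.03461684672857, 'T': [[0.022644490414370794, -0.9833150588158872, 0.1804957677060088, 333.8221338891419], [-0.9997427190952912, -0.022035337131139796, 0.005379547701292316, 154.3362210404542], [-0.0013125051721533138, -0.1805711467079529, -0.983561049608385, 1179.3197488436817], [0.0, 0.0, 0.0, 1.0]], 'pos': [np.float64(224.38133955364424), np.float64(582.52945
[... 856 characters left out ...]
15, 'q': array([ 1.09958451e+00,  2.77028916e-01, -2.75839157e-02,  1.26801414e+00,
       -1.33188715e-05,  1.46741457e+00]), 'qd': array([ 6.35383062e-05, -2.63953493e-03,  4.74166628e-03, -6.28007866e-05,
       -1.12417525e-03,  1.40728016e-03]), 'effort': array([ 2.68426793e-04, -4.46057332e+01,  2.95639014e+01,  1.05077642e-02,
       -7.98933092e-05,  4.33204619e-06]), 'position': array([224.47223404, 582.65393545, 244.36418838]), 'tool_rot': array([ 1.82879886e-01,  9.83134838e-01, -8.79692910e-04, -2.52979890e-04]), 'wrist_force': array([-0.19142841,  0.03825556, -0.81801086]), 'ft_torque': array([0.04981711, 0.0252881 , 0.04172919]), 'finger_force': 0.0, 'width': 85.18483451313568}
```

View pics/a_side.png

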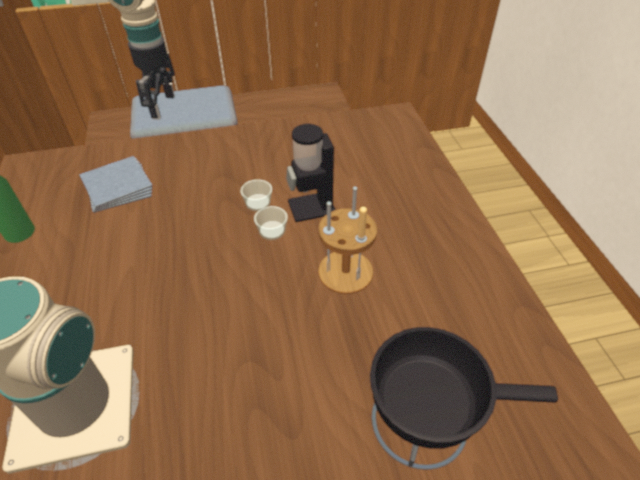

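View pics/a_top.png

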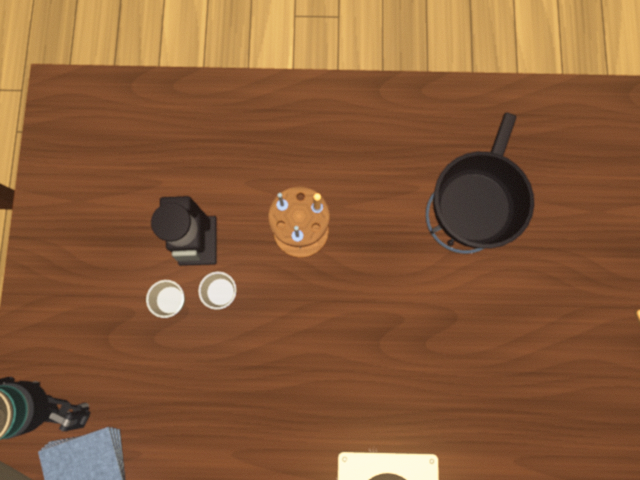

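The side view shows the holder disc at about (348,229), with the tan cheese-fork handle at (363,210) and the slim forks at (329,205) and (354,190). The pot mouth is at about (433,385). In the top view the cheese-fork handle top is at (318,198) and the pot mouth at (484,199). Next I'll enlarge the holder area in both views.

```bash
python3 - <<'E'
import cv2,numpy as np
s=cv2.imread('pics/a_side.png');t=cv2.imread('pics/a_top.png')
a=cv2.resize(s[180:300,310:390],None,fx=5,fy=5,interpolation=cv2.INTER_CUBIC)
b=cv2.resize(t[180:260,260:340],(400,400),interpolation=cv2.INTER_CUBIC)
o=np.zeros((600,800,3),np.uint8);o[:,:400]=a;o[:400,400:]=b
cv2.imwrite('pics/crop1.png',o)
# pot crops, half scale each x3.3
a=cv2.resize(s[320:460,360:500],(400,400),interpolation=cv2.INTER_CUBIC)
b=cv2.resize(t[140:260,420:540],(400,400),interpolation=cv2.INTER_CUBIC)
cv2.imwrite('pics/crop2.png',np.clip(np.hstack([a,b]).astype(int)*2,0,255).astype(np.uint8))
E
```

```text
(no output)
```

View pics/crop1.png

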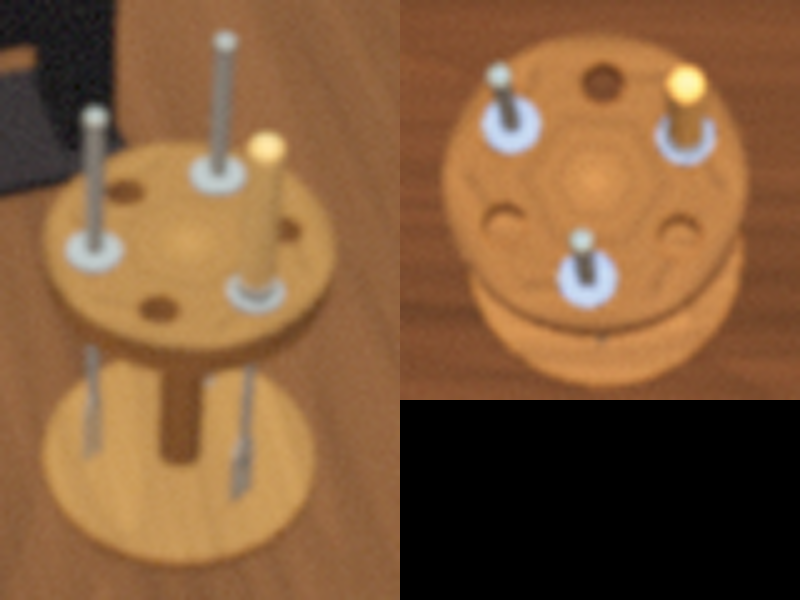

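View pics/crop2.png

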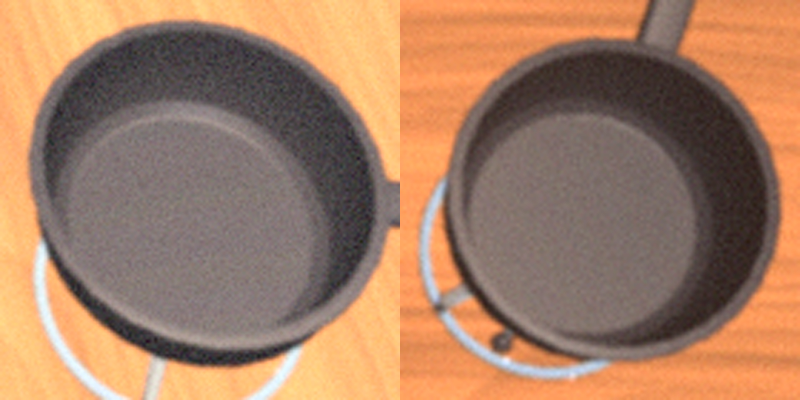

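```bash
cat > geo.py <<'E'
import json,numpy as np
from scipy.optimize import least_squares
from scipy.spatial.transform import Rotation as R
def cam(f):
    d=json.load(open(f'pics/{f}.json'))
    if 'T' in d: T=np.array(d['T'])
    else:
        W=np.eye(4);W[:3,:3]=R.from_quat(d['rot']).as_matrix();W[:3,3]=d['pos'];T=W@np.array(d['mount'])
    return d,np.linalg.inv(T)
def proj(c,P):
    d,Ti=c;p=np.atleast_2d(P)@Ti[:3,:3].T+Ti[:3,3]
    return np.c_[d['fx']*p[:,0]/p[:,2]+d['cx'],d['fy']*p[:,1]/p[:,2]+d['cy']]
def tri(obs,x0=(500,100,150)):
    r=least_squares(lambda X:np.concatenate([(proj(c,X)-uv).ravel() for c,uv in obs]),x0)
    return r.x,np.sqrt(np.mean(r.fun**2))
E
cat > m1.py <<'E'
from geo import *
S,T=cam('a_side'),cam('a_top')
for n,s,t in [('cheese top',(362.8,209.2),(317.0,196.2)),('collar',(360.8,237.6),(316.6,206.8)),
 ('meatA top',(328.6,202.6),(296,227.6)),('meatB top',(354.6,187.6),(279.6,194.6)),
 ('meatA collar',(328.4,229.4),(297,235)),('meatB collar',(353,214.4),(281.8,204.6)),('disc',(347.2,228.2),(298.6,216))]:
    x,e=tri([(S,s),(T,t)]);print(n,x.round(1),round(e,2))
a=np.linspace(0,2*np.pi,361);C=np.c_[np.cos(a),np.sin(a),0*a]*99
def ext(c,X):
    p=proj(c,X+C);return np.r_[p.min(0),p.max(0)]
k=140/400;so=np.array([30*k+360,22*k+320,386*k+360,348*k+320])-.4
k=.3;to=np.array([45*k+420,40*k+140,379*k+420,358*k+140])-.4
r=least_squares(lambda X:np.r_[ext(S,X)-so,ext(T,X)-to],(600,-150,155));print('pot',r.x.round(1),r.fun.round(1))
E
python3 m1.py
```

```text
cheese top [588.6 155.8 227.9] 0.09
collar [588.7 156.2 148.7] 0.28
meatA top [530.  192.8 224.2] 0.19
meatB top [591.4 224.7 223.7] 0.18
meatA collar [530.5 193.4 149.1] 0.13
meatB collar [591.4 225.2 148.8] 0.23
disc [569.8 191.4 145.4] 0.23
pot [ 611.7 -171.7  151.5] [-1.  -0.4  1.   0.8 -0.5 -1.  -0.4  0.7]
```

Measured heights agree with the text: handle top 228 mm (expected 230), collar 149 mm and disc 145 mm. The forks are 69 mm apart, as stated. The pot axis is at about (612,-172), with the rim at about 152 mm.

I'll grasp end-on from above, with the jaw line along 28° so the fingers pass clear of the slim forks.

```bash
cat > go.py <<'E'
# usage: go.py x y z yaw_of_tool_y_deg  [tilt_deg heading_deg]: shift (tool axes, mm) and rotvec (tool axes, deg) to target
import sys,numpy as np
from scipy.spatial.transform import Rotation as R
from station import arm
a=[float(v) for v in sys.argv[1:]]
s=arm.state();Rn=R.from_quat(s['tool_rot']);yw=np.radians(a[3])
y=np.array([np.cos(yw),np.sin(yw),0]);z=np.array([0,0,-1]);Rt=R.from_matrix(np.c_[np.cross(y,z),y,z])
if len(a)>4:
    h=np.radians(a[5]);Rt=R.from_rotvec(np.radians(a[4])*np.array([np.sin(h),-np.cos(h),0]))*Rt
print('t',s['time_s'],'pos',s['position'].round(1),'q',s['q'].round(2),'w',round(s['width'],1),'f',s['finger_force'],s['wrist_force'].round(1))
print('shift',Rn.inv().apply(np.array(a[:3])-s['position']).round(1),'turn',np.degrees((Rn.inv()*Rt).as_rotvec()).round(1))
E
python3 go.py 588.6 156 300 28
python3 -m handwheel '[[[0,0,-30],[0,0,0],0],[[0,0,-26],[0,0,0],0],[[-40,-22,0],[0,0,0],0],[[-40,-22,0],[0,0,0],0],[[-40,-22,0],[0,0,0],0],[[-40,-22,0],[0,0,0],0],[[-40,-22,0],[0,0,0],0],[[-40,-22,0],[0,0,0],0],[[-40,-22,0],[0,0,0],0],[[-40,-22,0],[0,0,0],0],[[-40,-22,0],[0,0,0],0],[[-40,-22,0],[0,0,0],0]]' 60
python3 go.py 588.6 156 300 28
```

```text
t 0.15 pos [224.5 582.7 244.4] q [ 1.1   0.28 -0.03  1.27 -0.    1.47] w 85.2 f 0.0 [-0.2  0.  -0.8]
shift [-493.2 -267.3  -55.2] turn [-0.1  0.  40.9]
time_s: 1.65
position: [519.5, 232.8, 301.0]
tool_rot: [0.183, 0.983, -0.0, -0.0]
wrist_force: [0.2, 0.5, 0.9]
width: 42.5
finger_force: 0.0
t 1.65 pos [519.5 232.8 301. ] q [ 0.31  0.15 -0.06  1.36  0.    0.68] w 42.5 f 0.0 [0.2 0.5 0.9]
shift [-92.1 -46.8   0.9] turn [-0.  -0.  40.9]
```

```bash
python3 -m handwheel '[[[-40,-20,0],[0,0,0],0],[[-40,-20,0],[0,0,0],0],[[0,0,0],[0,0,10.2],0],[[0,0,0],[0,0,10.2],0],[[0,0,0],[0,0,10.2],0],[[0,0,0],[0,0,10.3],0],[[0,0,0],[0,0,0],0]]'
python3 go.py 588.6 156 300 28; python3 snap.py b wrist >/dev/null
```

```text
time_s: 2.52
position: [578.9, 167.9, 300.9]
tool_rot: [0.514, 0.858, -0.0, -0.0]
wrist_force: [0.5, -0.1, 0.1]
width: 42.6
finger_force: 0.0
t 2.525 pos [578.9 167.9 300.9] q [ 0.18  0.21  0.01  1.37 -0.    1.25] w 42.6 f 0.0 [ 0.5 -0.1  0.1]
shift [-15.1   2.9   0.9] turn [-0.  -0.   0.1]
```

View pics/b_wrist.png

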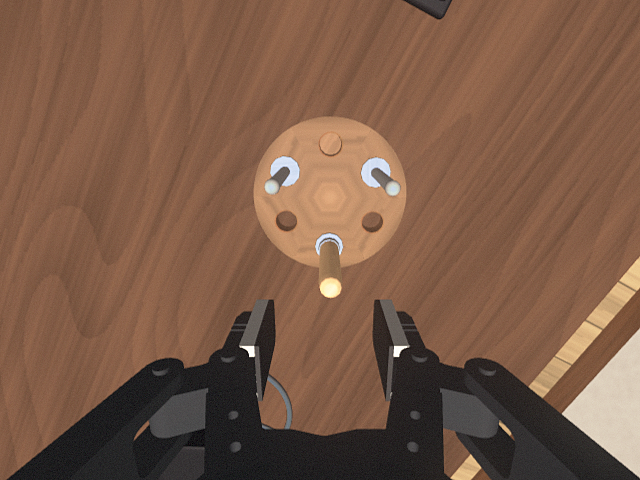

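The wrist view shows the tan handle top at (330.5,288) and its collar at (329,243), with the slim forks well to either side of the jaw line. I'll check these against the first fix.

```bash
python3 - <<'E'
from geo import *
S,T,W=cam('a_side'),cam('a_top'),cam('b_wrist')
for n,s,t,w in [('top',(362.8,209.2),(317.0,196.2),(330.5,288)),('collar',(360.8,237.6),(316.6,206.8),(329,243))]:
    x,e=tri([(S,s),(T,t),(W,w)]);print(n,x.round(1),round(e,2))
print(proj(W,[[588.6,156,230],[588.6,156,148]]))
E
python3 go.py 588.6 156 184 28
```

```text
top [590.2 156.8 226.4] 0.46
collar [589.7 158.5 144.9] 0.57
[[327.20219859 290.50667825]
 [326.22877553 246.58189019]]
t 2.575 pos [578.9 168.  301. ] q [ 0.18  0.21  0.01  1.37 -0.    1.25] w 42.5 f 0.0 [-0.2 -0.6 -0.5]
shift [-15.1   2.9 117. ] turn [-0.  -0.   0.2]
```

```bash
python3 -m handwheel '[[[-14.5,4.5,0],[0,0,0],0],[[0,0,25],[0,0,0],0],[[0,0,25],[0,0,0],0],[[0,0,25],[0,0,0],0],[[0,0,22],[0,0,0],0],[[0,0,20],[0,0,0],0],[[0,0,0],[0,0,0],0],[[0,0,0],[0,0,0],0]]'
python3 go.py 589.8 157.3 184 28; python3 snap.py c wrist >/dev/null
```

```text
time_s: 3.58
position: [590.8, 157.0, 185.1]
tool_rot: [0.515, 0.857, 0.0, 0.0]
wrist_force: [0.5, -0.1, -0.6]
width: 42.8
finger_force: 0.0
t 3.575 pos [590.8 157.  185.1] q [ 0.15  0.29 -0.14  1.14 -0.    1.24] w 42.8 f 0.0 [ 0.5 -0.1 -0.6]
shift [ 0.7 -0.7  1.1] turn [0.1 0.  0. ]
```

View pics/c_wrist.png

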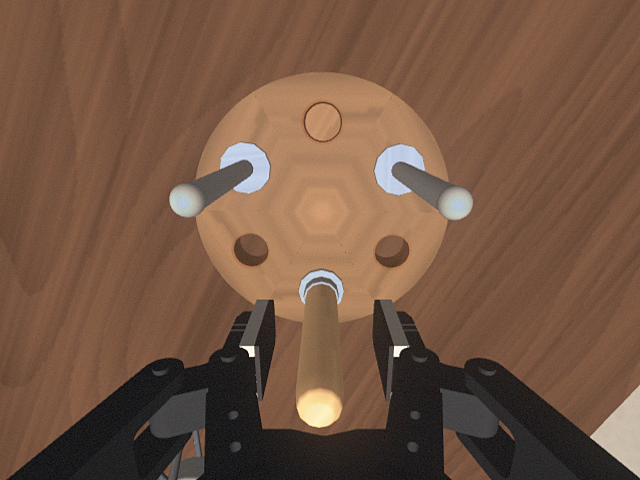

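The handle stands between the pads at column 320, with the jaw middle at 323, and its top is clear of the gripper body. I'll close.

```bash
python3 -m handwheel '[[[0,-0.7,0],[0,0,0],-1],[[0,0,0],[0,0,0],-1],[[0,0,0],[0,0,0],-1],[[0,0,0],[0,0,0],-1],[[0,0,0],[0,0,0],-1],[[0,0,0],[0,0,0],-1]]' 70
python3 -m handwheel '[[[0,0,-5],[0,0,0],-1],[[0,0,-10],[0,0,0],-1],[[0,0,-15],[0,0,0],-1],[[0,0,-20],[0,0,0],-1],[[0,0,-25],[0,0,0],-1],[[0,0,-25],[0,0,0],-1],[[0,0,-25],[0,0,0],-1],[[0,0,-25],[0,0,0],-1],[[0,0,-20],[0,0,0],-1],[[0,0,-10],[0,0,0],-1],[[0,0,0],[0,0,0],-1],[[0,0,0],[0,0,0],-1]]'
python3 go.py 489 -172 365 28; python3 snap.py d side wrist >/dev/null
python3 - <<'E'
import cv2,numpy as np
a=cv2.imread('pics/d_side.png')[120:360,260:460];b=cv2.imread('pics/d_wrist.png')
cv2.imwrite('pics/d2.png',np.hstack([cv2.resize(a,(400,480)),b[:,120:520]]))
E
```

```text
time_s: 4.38
position: [589.9, 157.0, 185.5]
tool_rot: [0.515, 0.857, 0.0, 0.001]
wrist_force: [-1.1, -1.4, 5.6]
width: 13.5
finger_force: 68.1
time_s: 5.88
position: [588.9, 156.9, 363.4]
tool_rot: [0.515, 0.857, -0.001, -0.001]
wrist_force: [-0.8, 0.3, -1.4]
width: 13.3
finger_force: 68.1
t 5.875 pos [588.9 156.9 363.4] q [0.15 0.21 0.14 1.5  0.   1.24] w 13.3 f 68.1434690952301 [-0.8  0.3 -1.4]
shift [-243.4 -242.7   -1.4] turn [-0.1 -0.   0. ]
```

View pics/d2.png

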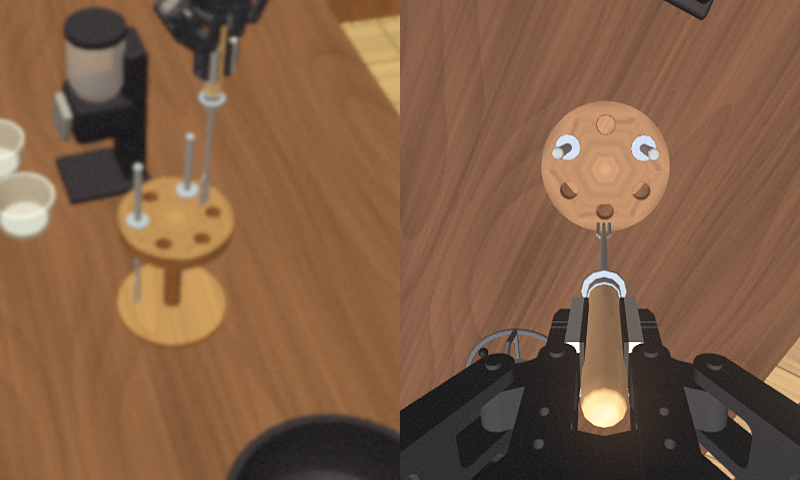

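The fork is out of the holder: its prongs hang free above the disc, with the tips at wrist pixel (324,233), and both slim forks are undisturbed. Next I'll work out the tip in the tool frame and the target pose.

```bash
python3 - <<'E'
from geo import *
d=json.load(open('pics/d_wrist.json'));M=np.array(d['mount'])
def ray(u,v,z):
    r=M[:3,:3]@[(u-d['cx'])/d['fx'],(v-d['cy'])/d['fy'],1];return M[:3,3]+r*(z-M[2,3])/r[2]
print('tip',ray(324,233,170.5),'top',ray(324,408,-44.5),'collar',ray(323.5,290,40))
# side view check
S=cam('d_side');print('side pred',proj(S,[[588.9,156.9,363.4-170.5]]),'seen',260+203/2,120+205/2)
E
# 45 deg tilt, heading ~ -14.5-ish: candidates
python3 - <<'E'
import numpy as np
P=np.array([611.7,-171.7,118.])
for h in (-25,-20,-16):
    z=np.array([np.cos(np.radians(h)),np.sin(np.radians(h)),-1])/2**.5; print(h,(P-170.5*z).round(1),'bearing',np.degrees(np.arctan2((P-170.5*z)[1],(P-170.5*z)[0])))
E
```

```text
tip [ -8.90846561   1.29076006 170.5       ] top [  3.91963653   0.85807458 -44.5       ] collar [-0.16890125  0.7783773  40.        ]
side pred [[361.65961764 221.88901322]] seen 361.5 222.5
-25 [ 502.4 -120.7  238.6] bearing -13.513443891291518
-20 [ 498.4 -130.5  238.6] bearing -14.668836940326093
-16 [ 495.8 -138.5  238.6] bearing -15.603905091337412
```

```bash
python3 -m handwheel '[[[-8,-8,0],[0,0,0],-1],[[-16,-16,0],[0,0,0],-1],[[-23,-23,0],[0,0,0],-1],[[-25,-25,0],[0,0,0],-1],[[-25,-25,0],[0,0,0],-1],[[-25,-25,0],[0,0,0],-1],[[-25,-25,0],[0,0,0],-1],[[-23,-25,0],[0,0,0],-1],[[-20,-20,0],[0,0,0],-1],[[-12,-13,0],[0,0,0],-1],[[-7,-7,0],[0,0,0],-1],[[0,0,0],[0,0,0],-1]]'
python3 go.py 500 -127 365 28 45 -22
```

```text
time_s: 7.48
position: [500.2, -127.5, 364.3]
tool_rot: [0.515, 0.857, 0.0, 0.0]
wrist_force: [0.5, 1.1, -0.1]
width: 13.5
finger_force: 68.2
t 7.475 pos [ 500.2 -127.5  364.3] q [-0.37  0.04 -0.06  1.47  0.    0.71] w 13.5 f 68.18285465240479 [ 0.5  1.1 -0.1]
shift [ 0.5  0.  -0.7] turn [-28.9 -34.5  -0. ]
```

```bash
python3 -m handwheel '[[[0,0,0],[-1.6,-1.9,0],-1],[[0,0,0],[-2.8,-3.3,0],-1],[[0,0,0],[-3.2,-3.8,0],-1],[[0,0,0],[-3.2,-3.8,0],-1],[[0,0,0],[-3.2,-3.8,0],-1],[[0,0,0],[-3.2,-3.8,0],-1],[[0,0,0],[-3.2,-3.8,0],-1],[[0,0,0],[-3.2,-3.8,0],-1],[[0,0,0],[-3,-3.8,0],-1],[[0,0,0],[-2.3,-2.7,0],-1],[[0,0,0],[0,0,0],-1]]'
python3 go.py 500 -127 238.6 28 45 -22; python3 snap.py e side top wrist >/dev/null
python3 - <<'E'
import cv2,numpy as np
a=cv2.imread('pics/e_side.png')[150:470,300:500];b=cv2.imread('pics/e_top.png')[130:300,400:570]
cv2.imwrite('pics/e2.png',np.hstack([cv2.resize(a,(300,480)),cv2.resize(b,(480,480))]))
E
```

```text
time_s: 8.85
position: [499.1, -125.6, 362.4]
tool_rot: [0.476, 0.793, 0.06, 0.377]
wrist_force: [0.3, -0.2, -0.2]
width: 13.1
finger_force: 68.2
t 8.85 pos [ 499.1 -125.6  362.4] q [-0.37 -0.45 -0.67  0.57 -0.01  0.71] w 13.1 f 68.18197846412659 [ 0.3 -0.2 -0.2]
shift [ 65.5 -56.2  88.8] turn [-0.1 -0.2  0.1]
```

View pics/e2.png

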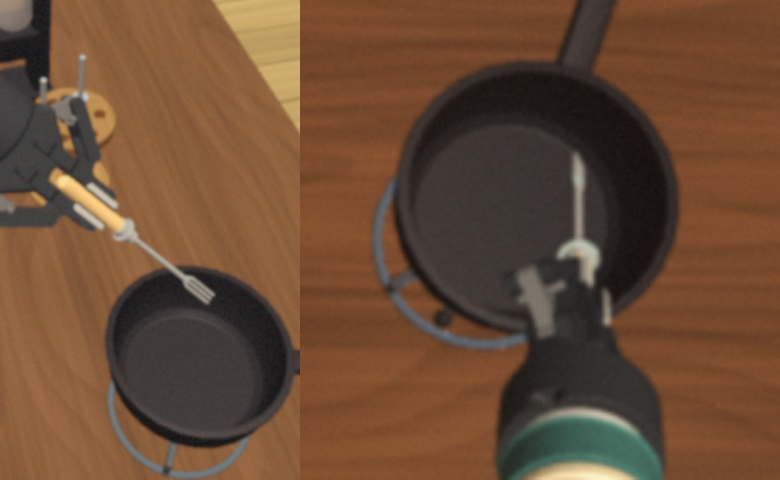

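View pics/e_wrist.png

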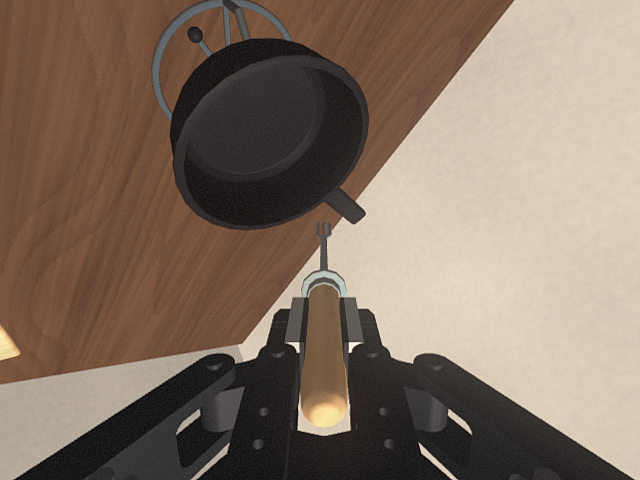

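In the side view the fork is slanted with its tips at about (438,348). In the top view the tips are at (498,185), over the pot mouth. The wrist view shows the fork still in line with the tool. I'll triangulate the tip.

```bash
python3 - <<'E'
from geo import *
x,e=tri([(cam('e_side'),(438,348)),(cam('e_top'),(497.8,184.6))]);print('tip',x.round(1),e)
d=json.load(open('pics/e_top.json'))
Rm=R.from_quat(json.load(open('pics/e_wrist.json'))['rot']).as_matrix()
p=np.array([499.1,-125.6,362.4]);print('pred',(p+Rm@[-1,1,170.5]).round(1),'z',Rm[:,2].round(3))
print('tip err to pot axis',np.array([611.7,-171.7,118])-x)
E
```

```text
tip [ 609.1 -169.6  245.1] 1.221398692590995
pred [ 611.8 -170.9  242.8] z [ 0.655 -0.264 -0.707]
tip err to pot axis [   2.60728518   -2.11057213 -127.06721853]
```

```bash
python3 -m handwheel '[[[3,-2.6,4.1],[0,0,0],-1],[[6.5,-5.6,8.8],[0,0,0],-1],[[6.5,-5.6,8.8],[0,0,0],-1],[[6.5,-5.6,8.8],[0,0,0],-1],[[6.5,-5.6,8.8],[0,0,0],-1],[[6.5,-5.6,8.8],[0,0,0],-1],[[6.5,-5.6,8.8],[0,0,0],-1],[[6.5,-5.6,8.8],[0,0,0],-1],[[6.5,-5.6,8.8],[0,0,0],-1],[[6.5,-5.6,8.8],[0,0,0],-1],[[3.5,-3,4.8],[0,0,0],-1],[[0,0,0],[0,0,0],-1]]'
python3 -m handwheel '[[[0,0,0],[0,0,0],-1],[[0,0,0],[0,0,0],-1],[[0,0,0],[0,0,0],-1],[[0,0,0],[0,0,0],-1],[[0,0,0],[0,0,0],-1],[[0,0,0],[0,0,0],-1]]'
python3 go.py 500 -127 238.6 28 45 -22; python3 snap.py f side top >/dev/null
python3 - <<'E'
import cv2,numpy as np
a=cv2.imread('pics/f_side.png')[220:470,350:510];b=cv2.imread('pics/f_top.png')[130:300,400:570]
o=np.hstack([cv2.resize(a,(320,500)),cv2.resize(b,(480,480))[:480] if 0 else cv2.copyMakeBorder(cv2.resize(b,(480,480)),0,20,0,0,cv2.BORDER_CONSTANT)])
cv2.imwrite('pics/f2.png',np.clip(o.astype(int)*3//2,0,255).astype(np.uint8))
E
```

```text
time_s: 10.5
position: [501.1, -128.7, 240.4]
tool_rot: [0.476, 0.792, 0.06, 0.377]
wrist_force: [-0.1, 0.5, -0.5]
width: 13.1
finger_force: 68.2
time_s: 11.25
position: [501.5, -128.8, 241.4]
tool_rot: [0.476, 0.792, 0.06, 0.378]
wrist_force: [-0.0, 0.3, 0.1]
width: 13.2
finger_force: 68.2
t 11.25 pos [ 501.5 -128.8  241.4] q [-0.37 -0.34 -0.87  0.25 -0.01  0.71] w 13.2 f 68.18201065063477 [-0.   0.3  0.1]
shift [ 3.3 -1.3  0.5] turn [-0.  0. -0.]
```

View pics/f2.png

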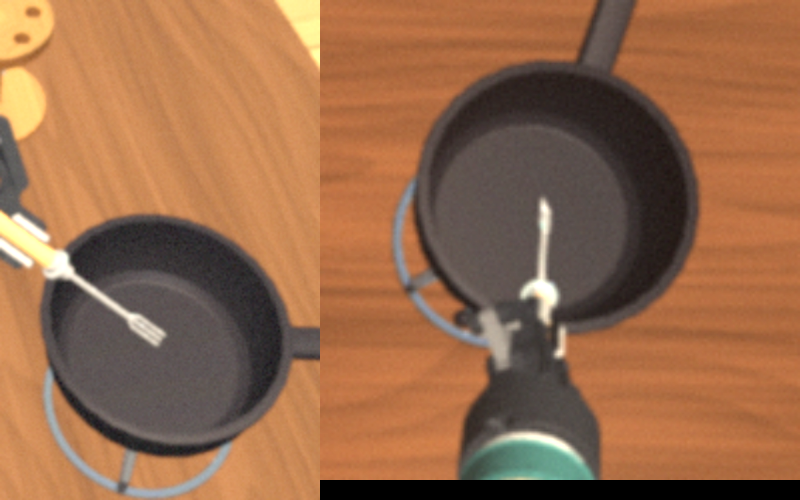

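The fork hangs slanted in the pot, with its tips at side pixel (429,391) and top pixel (479,200). It is near the middle of the floor and clear of the walls. I'll check the tip position before handing in.

```bash
python3 - <<'E'
from geo import *
from station import arm
x,e=tri([(cam('f_side'),(428.6,390.6)),(cam('f_top'),(478.6,199.7))]);print('tip',x.round(1),e)
s=arm.state();print('pred',(s['position']+R.from_quat(s['tool_rot']).as_matrix()@[-1,1,170.5]).round(1))
print(np.abs(s['qd']).max(),s['position'])
if np.hypot(*(x[:2]-[611.7,-171.7]))<20 and 98<x[2]<132: print(arm.job_done())
E
```

```text
tip [ 613.9 -173.4  117.9] 1.1633874748539004
pred [ 614.2 -174.3  121.7]
0.0020772220888091936 [ 501.4483665  -128.80975148  241.31190143]
the job is handed in; nothing more can be done
None
```

The job is handed in: the cheese fork is held still at about 45°, with its measured tips about 3 mm from the pot's axis, 34–37 mm below the rim and 30 mm above the inner floor, and no sign in the pictures or force readings that it touched the pot; the judge's verdict was not shown.

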